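Lid the sesame mill and hold it at pulse

TASK

Get the table-top sesame mill ready and pulse it: first stand the blue cup upright on the table with its mouth under the tip of the mill's spout and let go of it. Then set the green lid into the mill's steel collar, its two lugs dropping through the two gaps until it sits fully down, and twist it clockwise (seen from above) until the white line on its grip points at the orange half-way marks, never so far that it clicks into lock at the red marks. A spring pushes the lid back, so finish while still gripping it there at the orange marks; keep the cup upright and leave the other tableware where it stands.

Things in the scene. Friction and masses are not known exactly. Their poses are not given: they have to be found in the camera images.
- mill: White mill fixed to the table, foot 120 mm across; steel collar on top 110 mm across, top 116 mm high. Origin: centre of underside, z up its axis. Spout along its +y. Collar opening 72 mm across; its 8 mm thick lip has two 18 mm wide gaps, on its +x and -x side (black marks). Clockwise of the gaps seen from above: orange half-way marks at 0.6 rad, red lock marks at 1.2 rad, each a pair.
- spout (a point): Tip of the mill's spout, 105 mm from the mill's axis along its +y, 90 mm above the table. Spout 27 mm wide, underside about 90 mm and top at most 112 mm above the table, end 107 mm from the axis: the upright cup comes in from the side below it, lifted at most 10 mm. Held near its rim with the fingers closing along the mill's x, the spout fits between the fingers.
- seat (a point): Centre of the seat inside the collar, on the mill's axis 100 mm above the table: where the lid's origin lies when the lid is fully down.
- half_mark: The pair of orange half-way marks on the collar's top, centred on the mill's axis; its x axis is the line through the two marks, along which the lid's x axis must finally lie (either way round). It is the mill's x axis turned 0.6 rad clockwise seen from above.
- carrier (a joint): Spring-loaded carrier under the collar, takes the lid's lugs in two 18 mm notches. 0: notches under the gaps, where its spring (0.12 N m/rad) returns it; grows in rad as the lid is twisted clockwise. A lug has 3 mm play on each side, so the joint may lag the lid by up to 0.1 rad. About 0.55 with the lid at the orange marks; clicks into lock past 0.95.
- lid: Loose green lid, 0.16 kg, 61 mm tall, half-turn symmetric. Origin: centre of underside, z up. Grey plug 68 mm across with two steel lugs at the very bottom on its +x and -x side (12 mm wide, 6 mm tall, reaching 43 mm from the axis). Disc 84 mm across, 18 to 26 mm above the origin. On it a bar grip along x, 62 mm long, 16 mm wide, 26 to 61 mm above the origin, white line along its top.
- cup: Loose blue straight-sided open cup, 56 mm across outside, 50 mm inside, 75 mm tall, 0.14 kg, upright. Origin: centre of its underside.
- bowl: White bowl, 100 mm across, 50 mm tall, leave alone. Origin: centre of its underside.
- jar: Amber jar with red cap, 60 mm across, 85 mm tall, leave alone. Origin: centre of its underside.
- soy: Amber bottle with red cap, 56 mm across, 150 mm tall, leave alone. Origin: centre of its underside.
- mug: Terracotta-coloured mug, 76 mm across, 85 mm tall, leave alone. Origin: centre of its underside.
- ladle: Spoon with a wooden handle lying on the table, leave alone. Origin: under its middle.
There are look-alikes about, which are no part of the job. Several things have the shape of the cup; the one meant has the colours described above.

How it is judged:
By the outcome, as a careful person would: the job done as asked, in the order asked, and still so for the second after the job is handed in, while the arm keeps its last pose, push and grip.
It also fails if it takes over 61 s, if anything falls off the work surface, if the arm or the gripper's body presses on something with over 40 N, if the wrist force passes 120 N, or if a joint passes its speed limit or range.

ROBOT

A 6-joint arm with a two-finger parallel gripper is mounted at the origin on the work surface. World frame = base frame: x ahead of the robot, y to its left, z up, the work surface at z = 0. Lengths are in m, angles in rad, forces in N, time in s.
With the tool pointing down it reaches from about 0.225 to 0.875 m from the base axis. Payload 3.4 kg.
Tool frame: the origin (TCP) lies between the finger pads; the fingertips stand 11 mm ahead of it and the grasp point (between the pads) lies 8 mm behind it; z points along the fingers, y is the line along which they close (so a half turn about z gives the same grasp; the last joint's range is limited). The gripper opens to 85 mm and grips with 20 to 120 N. Pads are 22 mm wide; open, the fingers measure 114 mm over their backs; the gripper's body (76 mm by 85 mm) begins 54 mm behind the grasp point. The pads swing forward as they close: fully open they stand 13 mm farther back than shut.
Start: joints at [-1.327, 0.276, 1.505, -0, 1.361, -0.121], TCP at [0.205, -0.537, 0.242] pointing down, gripper open.
Joint ranges: [-2.89, 2.89], [-0.75, 2.08], [0.22, 2.7], [-1.18, 4.32], [0.11, 2.71], [-2.7, 2.7]. Speed limits (rad/s): [2.57, 2.57, 3.14, 3.14, 3.14, 3.14].

INTERFACE

Orientations are given as a unit quaternion [w, x, y, z].
In Python, from rig import manip, imaging gives the robot as it stands. The module is installed in compiled form; this text tells all that it offers.
- The arm moves only by the tool jog_arm, never from a script. Its argument "deltas" is one flat list of numbers, 7 for each row, row after row: the turn, a rotation vector about the world's x, y, z in degrees, then the shift along the world's x, y, z in mm, then the opening, from 0 (shut) to 1 (fully open). In form: [ax, ay, az, tx, ty, tz, gripper, ax, ay, az, tx, ty, tz, gripper, ...]. A call has 1 to 20 rows; each row is the pose to reach, as a shift and turn from the pose commanded when the call began; what a row does not reach only later rows make up. A row lasts 1/10 s, in which the tool goes at most 50 mm and 8.59 degrees, less where a joint would pass 70% of its speed; a pose out of reach is approached as far as the arm can. A call with a gripper value outside its range is refused whole. The fingers move at their own pace and stop on an object; "grip_force" is the grip in N (left out, the last holds). Time passes only in rows, so rows that repeat a pose let the fingers close. It gives the time, the measured TCP pose, the force, the opening and the grip force at its end, in the units of the state.
- manip.get_state(): the state, without advancing time (a new reading comes with each control period).
- imaging.get_image(name): name is "side" or "top" or "wrist"; returns the picture (400x640x3 uint8, blue, green, red); there is no depth.
- imaging.calibration(name): a dict with "mtx" (3x3 intrinsics, pixels), "cam_to_world" (4x4, takes a point from camera to world coordinates). Camera axes: x right, y down, z forward; pixel columns grow to the right and rows downward; lengths in m; the calibration is good to about 2 mm. The wrist camera is an equidistant fisheye: a pixel r from the principal point sees the ray r / f radians off the axis. A picture is of the moment at which its call begins: read the wrist's pose just before it. calibration takes no time and is no camera call; for the wrist camera it gives the pose at the moment of the call.
- manip.sign_off(): hands the job in; it is judged then, once.
The state is a dict: "clock": time; "qpos": joint angles; "qd": joint speeds; "effort": joint torques, N m; "position": TCP position; "ee_rot": TCP orientation; "contact_force": force on the tool from outside, world axes, zero at the start; "moment": the same for the moment, N m; "width": finger opening in m; "gripper_force": force on a finger pad.
Only numpy, scipy, OpenCV 4.12 (cv2) and the standard library are available. Lean on these libraries where they do the work, as an engineer would, in place of code of your own. Each camera call takes 0.05 s, during which the arm holds its last target. There are 200 camera calls.

## Working session

There is one attempt and no reset: what is moved stays moved. The work goes in short steps, Python scripts to look and compute and a tool call to move; the robot and the scene stay as the last step left them, time stands still between calls to the robot, and variables do not carry over. Pictures are saved under pics/ and viewed, at most 10 in all, crops included, and the job is handed in when it is done.

Besides the shell and the picture viewer there is one more tool, called by a JSON object that holds its "method" and its "body". jog_arm: Moves the arm, as the interface text tells. Its arguments: {"type":"object","properties":{"deltas":{"type":"array"},"grip_force":{"type":"number"}},"required":["deltas"]}

```bash
mkdir -p pics
cat > h.py <<'E'
import numpy as np, cv2
from rig import manip, imaging
def K(n):
    c=imaging.calibration(n); return np.array(c["mtx"]),np.array(c["cam_to_world"])
def ray(n,uv,cal=None):
    M,T=cal or K(n); x=(uv[0]-M[0,2])/M[0,0]; y=(uv[1]-M[1,2])/M[1,1]
    if n=="wrist":
        r=np.hypot(x,y); d=np.array([x/r*np.sin(r),y/r*np.sin(r),np.cos(r)]) if r>1e-9 else np.array([0,0,1.])
    else: d=np.array([x,y,1.])
    return T[:3,3],T[:3,:3]@d
def onz(n,uv,z,cal=None):
    o,d=ray(n,uv,cal); return o+d*(z-o[2])/d[2]
def proj(n,p,cal=None):
    M,T=cal or K(n); q=T[:3,:3].T@(np.array(p)-T[:3,3])
    if n=="wrist":
        t=np.arctan2(np.hypot(q[0],q[1]),q[2]); s=t/np.hypot(q[0],q[1]); x,y=q[0]*s,q[1]*s
    else: x,y=q[:2]/q[2]
    return np.array([M[0,0]*x+M[0,2],M[1,1]*y+M[1,2]])
E
python3 - <<'E'
from h import *
for n in("side","top","wrist"):
    cv2.imwrite(f"pics/a_{n}.png",imaging.get_image(n)); M,T=K(n); print(n,M[0,0],M[0,2],M[1,2],T.round(3).tolist())
s=manip.get_state();print(s["clock"],s["position"],s["ee_rot"],s["width"],s["contact_force"])
E
```

```text
side 444.7156383893986 325.4082964145177 197.87339940294487 [[-0.736, -0.332, 0.59, -0.298], [-0.677, 0.335, -0.655, 0.978], [0.02, -0.882, -0.472, 0.796], [0.0, 0.0, 0.0, 1.0]]
top 421.18172508788103 324.6251609026582 191.9659056353652 [[-0.007, -0.984, 0.179, 0.317], [-1.0, 0.007, -0.003, 0.002], [0.002, -0.179, -0.984, 1.539], [0.0, 0.0, 0.0, 1.0]]
wrist 309.70691628693146 319.7597626663799 204.17828777595076 [[0.357, -0.888, -0.29, 0.279], [-0.934, -0.34, -0.109, -0.509], [-0.002, 0.309, -0.951, 0.373], [0.0, 0.0, 0.0, 1.0]]
0.15 [ 0.20501268 -0.5368236   0.24164673] [-6.77501774e-04  9.83416517e-01  1.81360120e-01 -4.45287408e-05] 0.08560827410866348 [-0.10040485  0.13847583  0.31594361]
```

View pics/a_top.png

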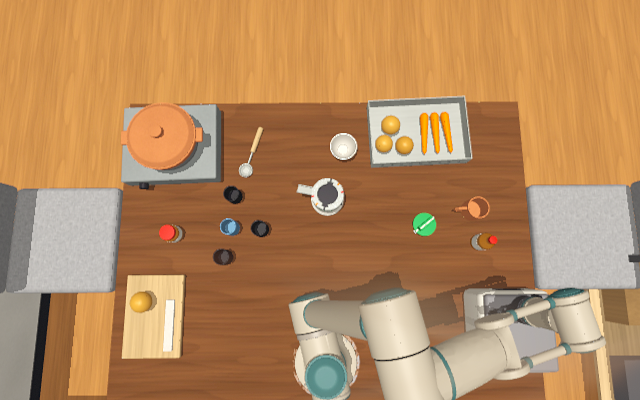

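View pics/a_side.png

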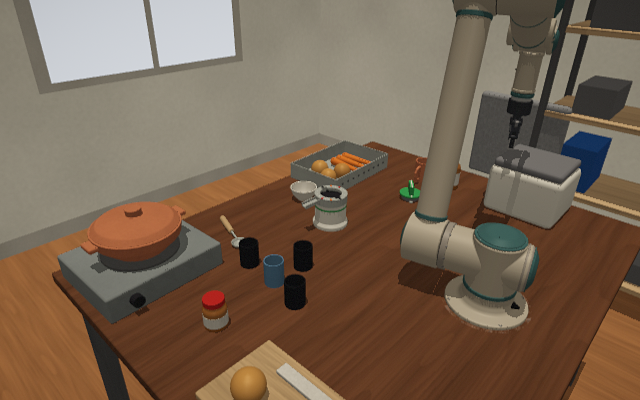

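The top view shows the mill at (327,195) with its spout at (303,189). The blue cup is at (230,227) between three black look-alikes, and the green lid is at (425,224).

Run:
```python
from h import *
im=cv2.imread("pics/a_top.png"); hsv=cv2.cvtColor(im,cv2.COLOR_BGR2HSV)
def blob(m,win):
    z=np.zeros_like(m);x0,y0,x1,y1=win;z[y0:y1,x0:x1]=m[y0:y1,x0:x1]
    c=max(cv2.findContours(z,cv2.RETR_EXTERNAL,cv2.CHAIN_APPROX_NONE)[0],key=cv2.contourArea)
    return c[:,0,:].mean(0),cv2.minEnclosingCircle(c),cv2.boundingRect(c)
blue=cv2.inRange(hsv,(95,80,40),(120,255,255)); gr=cv2.inRange(hsv,(55,120,60),(85,255,255)); blk=cv2.inRange(hsv,(0,0,0),(180,255,38))
wh=cv2.inRange(hsv,(0,0,120),(180,60,255))
for nm,m,w,z in (("blue",blue,(200,200,245,250),.075),("lid",gr,(400,200,450,250),.026),("b1",blk,(218,180,246,210),.07),("b2",blk,(246,214,275,242),.07),("b3",blk,(208,244,238,270),.07),("mill",wh,(290,170,350,220),.1),):
    c,e,b=blob(m,w); print(nm,c.round(1),np.round(e[0],1),round(e[1],1),b,onz("top",e[0],z).round(3))
print(onz("top",(327,195),.116).round(3),onz("top",(299,188),.112).round(3))
a=cv2.resize(im[165:275,205:365],None,fx=5,fy=5,interpolation=cv2.INTER_CUBIC); cv2.imwrite("pics/b.png",a)
```

```text
blue [229.5 227. ] [229.2 227.1] 9.8 (220, 219, 20, 16) [0.46  0.33  0.075]
lid [423.8 224.4] [423.9 223.9] 11.6 (413, 213, 23, 23) [ 0.472 -0.359  0.026]
b1 [229.4 192.4] [230.5 193. ] 6.8 (224, 187, 13, 13) [0.582 0.331 0.07 ]
b2 [255.4 226.2] [257.1 227.3] 6.5 (252, 221, 10, 13) [0.46  0.234 0.07 ]Traceback (most recent call last):
  File "<stdin>", line 10, in <module>
  File "<stdin>", line 5, in blob
ValueError: max() iterable argument is empty
```

Run:
```python
from h import *
im=cv2.imread("pics/a_top.png")
a=cv2.resize(im[165:275,205:365],None,fx=5,fy=5,interpolation=cv2.INTER_CUBIC); cv2.imwrite("pics/b.png",a)
print(onz("top",(327,195),.116).round(3),onz("top",(299,188),.112).round(3),onz("top",(221,255),.075))
```

```text
[ 0.564 -0.01   0.116] [0.59  0.086 0.112] [0.36449058 0.35563403 0.075     ]
```

View pics/b.png

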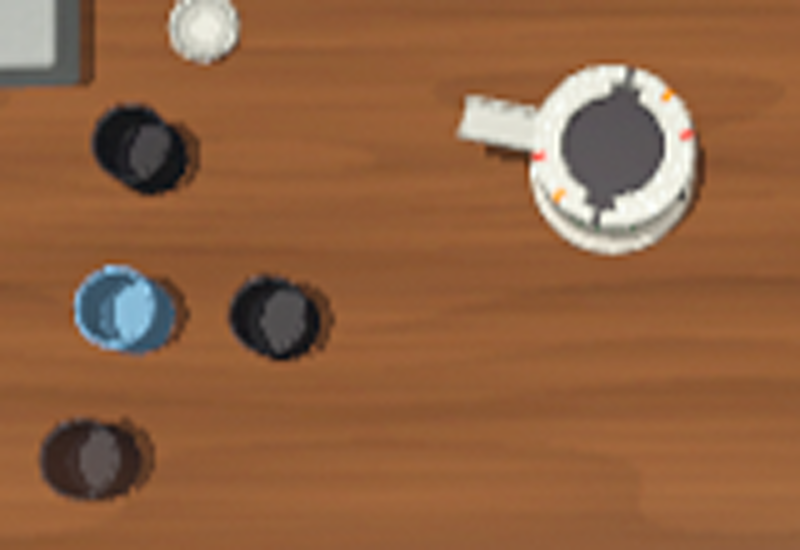

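The crop shows the mill's gaps at (629,75) and (597,215), its collar centre at (613,147), and the blue rim centre at (116,307). That puts mill x at about -12.5° from world x. I'm moving above the cup.

{"method": "jog_arm", "body": {"deltas": [0,0,6,25,44,5,1,0,0,11,49,87,10,1,0,0,17,74,131,15,1,0,0,22,98,175,20,1,0,0,28,122,218,25,1,0,0,34,147,262,30,1,0,0,39,171,306,30,1,0,0,45,196,350,30,1,0,0,50,220,393,30,1,0,0,56.6,245,437,30,1,0,0,56.6,246,480,30,1,0,0,56.6,247,523,30,1,0,0,56.6,248,567,30,1,0,0,56.6,249,610,30,1,0,0,56.6,250,653,30,1,0,0,56.6,251,696,30,1,0,0,56.6,252,740,30,1,0,0,56.6,253,783,20,1,0,0,56.6,255,826,10,1,0,0,56.6,256,869,0,1], "grip_force": 40}}

```text
clock: 2.15
position: [0.4608, 0.3336, 0.2418]
ee_rot: [0.0, 0.78, 0.626, -0.0]
contact_force: [-0.1, -0.2, 1.2]
width: 0.0857
gripper_force: 0.0
```

{"method": "jog_arm", "body": {"deltas": [0,0,0,0,0,0,1,0,0,0,0,0,0,1]}}

```text
clock: 2.35
position: [0.4605, 0.3323, 0.2414]
ee_rot: [0.0, 0.779, 0.627, -0.001]
contact_force: [0.8, -0.4, 0.5]
width: 0.0851
gripper_force: 0.0
```

Run:
```python
from h import *
s=manip.get_state();c=K("wrist");im=imaging.get_image("wrist");cv2.imwrite("pics/c.png",im)
np.savez("pics/c.npz",M=c[0],T=c[1]);print(s["clock"],s["position"],s["ee_rot"],s["qpos"].round(2) if hasattr(s["qpos"],"round") else s["qpos"])
hsv=cv2.cvtColor(im,cv2.COLOR_BGR2HSV);m=cv2.inRange(hsv,(95,80,40),(120,255,255))
cc=max(cv2.findContours(m,cv2.RETR_EXTERNAL,cv2.CHAIN_APPROX_NONE)[0],key=cv2.contourArea);print(cv2.boundingRect(cc))
```

```text
2.35 [0.46051518 0.33226295 0.24136048] [ 1.29930223e-04  7.79186523e-01  6.26791036e-01 -1.15854370e-03] [ 0.5   0.27  1.52 -0.    1.36  0.72]
(296, 145, 56, 62)
```

View pics/c.png

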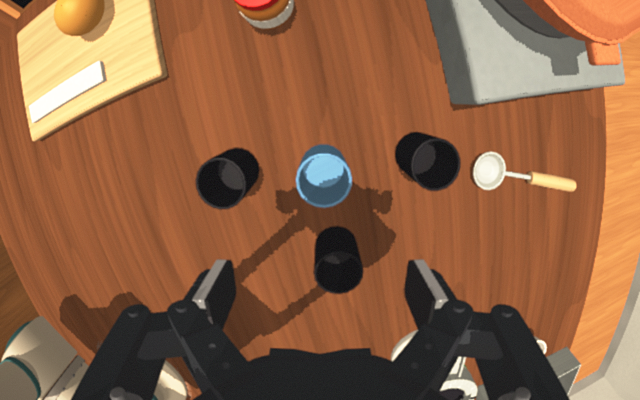

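The wrist view shows the blue cup's rim centred near (324,180). The black rims are near (222,182), (435,163) and (339,270).

Run:
```python
from h import *
d=np.load("pics/c.npz");c=(d["M"],d["T"])
for n,p in(("cup",(323.5,180)),("L",(222,182)),("R",(435,163)),("B",(339,270)),("cupl",(296,180)),("cupr",(352,180)),("cupb",(324,207))): print(n,onz("wrist",p,.075,c).round(4))
```

```text
cup [0.4654 0.3384 0.075 ]
L [0.3639 0.3593 0.075 ]
R [0.5806 0.3327 0.075 ]
B [0.4609 0.2354 0.075 ]
cupl [0.4389 0.3442 0.075 ]
cupr [0.493  0.3324 0.075 ]
cupb [0.46   0.3108 0.075 ]
```

{"method": "jog_arm", "body": {"deltas": [0,0,0,5,6,-45,1,0,0,0,5,6,-90,1,0,0,0,5,6,-130,1,0,0,0,5,6,-160,1,0,0,0,5,6,-184,1,0,0,0,5,6,-184,1,0,0,0,5,6,-184,0,0,0,0,5,6,-184,0,0,0,0,5,6,-184,0,0,0,0,5,6,-184,0,0,0,0,5,6,-184,0,0,0,0,5,6,-184,0], "grip_force": 40}}

```text
clock: 3.6
position: [0.4674, 0.3383, 0.0607]
ee_rot: [0.001, 0.78, 0.626, 0.002]
contact_force: [-0.9, 0.1, 6.8]
width: 0.0552
gripper_force: 42.2
```

{"method": "jog_arm", "body": {"deltas": [0,0,0,0,0,30,0,0,0,0,0,0,70,0,0,0,0,0,0,110,0,0,0,0,23,-27,110,0,0,0,0,47,-54,110,0,0,0,0,70,-82,110,0,0,0,0,94,-110,110,0,0,0,0,117,-137,110,0,0,0,0,141,-164,110,0,0,0,0,141,-164,80,0,0,0,0,141,-164,60,0,0,0,0,141,-164,60,0]}}

```text
clock: 4.8
position: [0.6051, 0.1729, 0.1158]
ee_rot: [-0.001, 0.78, 0.626, -0.003]
contact_force: [-0.5, -1.1, -1.0]
width: 0.055
gripper_force: 43.1
```

Run:
```python
from h import *
s=manip.get_state();print(s["clock"],s["position"],s["width"],s["contact_force"])
a=imaging.get_image("top");b=imaging.get_image("side");cv2.imwrite("pics/d_top.png",a);cv2.imwrite("pics/d_side.png",b)
f=lambda i,r:cv2.resize(i[r[1]:r[3],r[0]:r[2]],(400,400),interpolation=cv2.INTER_CUBIC)
cv2.imwrite("pics/d.png",np.hstack([f(a,(250,140,350,240)),f(b,(270,150,370,250))]))
for p in((.464,.338,.075),): print(proj("top",p),proj("side",p))
```

```text
4.8 [0.60508829 0.17291214 0.11583553] 0.054961535758731944 [-0.47252913 -1.08476551 -1.03085566]
[227.11795222 226.05930535] [273.18251508 259.56885582]
```

View pics/d.png

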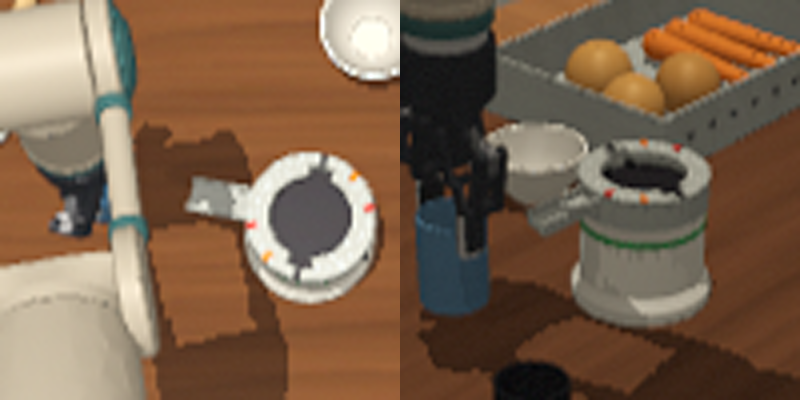

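The left crop (top view) shows the collar centre at (312,213) and the spout end at (189,195). The right crop (side view) shows the collar centre near (645,172), with the cup held clear of the spout.

Run:
```python
from h import *
f=lambda x,y,o:((x+.5)/4-.5+o[0],(y+.5)/4-.5+o[1])
t=(250,140);s=(270,150)
print(onz("top",f(312,214,t),.116),onz("side",f(245,172,s),.116))
for p in((323,157),(297,275)): print("gap",onz("top",f(*p,t),.116))
print("tip",onz("top",f(189,195,t),.108),onz("side",f(133,218,s),.105))
im=cv2.imread("pics/d_top.png");m=cv2.inRange(im,(90,90,90),(255,255,255))[170:225,308:350]
```

```text
[ 0.57061246 -0.01228953  0.116     ] [ 0.56463668 -0.00689152  0.116     ]
gap [ 0.62051844 -0.02221337  0.116     ]
gap [0.51789899 0.00094731 0.116     ]
tip [0.58947172 0.09379192 0.108     ] [0.58888269 0.09991683 0.105     ]
```

{"method": "jog_arm", "body": {"deltas": [0,0,0,0,0,-30,0,0,0,0,0,0,-53,0,0,0,0,0,0,-53,0,0,0,0,-4,-20,-53,0,0,0,0,-8,-40,-53,0,0,0,0,-12,-60,-53,0,0,0,0,-16,-80,-53,0,0,0,0,-16,-80,-53,0,0,0,0,-16,-80,-56,0,0,0,0,-16,-80,-59,0,0,0,0,-16,-80,-59,0]}}

```text
clock: 6.0
position: [0.5923, 0.0948, 0.0607]
ee_rot: [0.001, 0.78, 0.626, 0.001]
contact_force: [-1.7, 0.1, 5.4]
width: 0.0551
gripper_force: 43.7
```

Run:
```python
from h import *
b=imaging.get_image("side");w=imaging.get_image("wrist")
cv2.imwrite("pics/e.png",np.hstack([cv2.resize(b[150:250,270:370],(400,400),interpolation=cv2.INTER_CUBIC),w[:,120:520]]))
```

```text
(no output)
```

View pics/e.png

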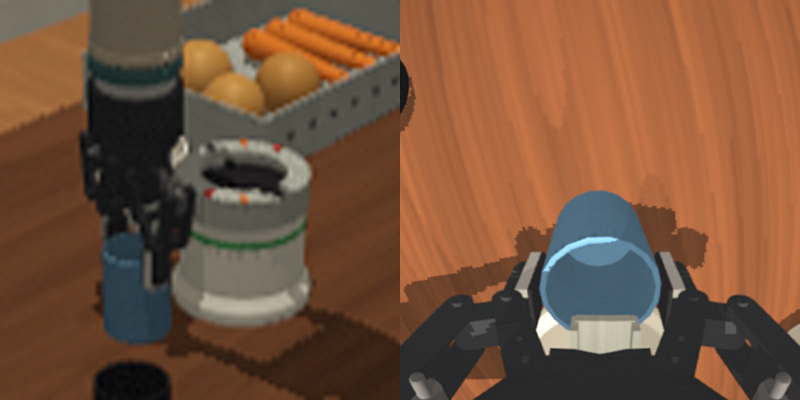

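Run:
```python
from h import *
for p,z in(((325,318),.09),((325,322),.112),((301,232),.075),((320,232+6),.075),((320,283),.075)): print(p,onz("wrist",p,z).round(4))
```

```text
(325, 318) [0.5936 0.0906 0.09  ]
(325, 322) [0.5966 0.1064 0.112 ]
(301, 232) [0.591  0.1246 0.075 ]
(320, 238) [0.5981 0.1203 0.075 ]
(320, 283) [0.5934 0.0988 0.075 ]
```

The side view shows the cup standing by the mill. In the wrist view the spout end at (325,318) overhangs the mouth, so it is about 4 mm from the cup's centre line. I'm releasing the cup and rising to look at the mill.

{"method": "jog_arm", "body": {"deltas": [0,0,0,0,0,0,1,0,0,0,0,0,0,1,0,0,0,0,0,0,1,0,0,0,0,0,0,1,0,0,0,0,0,20,1,0,0,0,0,0,50,1,0,0,0,0,0,90,1,0,0,0,0,0,130,1,0,0,8,0,0,170,1,0,0,16,-5,-20,200,1,0,0,24,-10,-40,211,1,0,0,32,-15,-60,211,1,0,0,40,-20,-80,211,1,0,0,48,-23,-103,211,1,0,0,56,-23,-103,211,1,0,0,64,-23,-103,211,1,0,0,72,-23,-103,211,1,0,0,80,-23,-103,211,1,0,0,86,-23,-103,211,1,0,0,90,-23,-103,211,1]}}

```text
clock: 8.1
position: [0.568, -0.0092, 0.2701]
ee_rot: [-0.0, 0.107, 0.994, 0.0]
contact_force: [0.1, 0.6, 0.3]
width: 0.0853
gripper_force: 0.0
```

{"method": "jog_arm", "body": {"deltas": [0,0,0,0,0,0,1,0,0,0,0,0,0,1]}}

```text
clock: 8.3
position: [0.5681, -0.0092, 0.2702]
ee_rot: [-0.0, 0.11, 0.994, 0.0]
contact_force: [0.3, -0.4, -0.3]
width: 0.0853
gripper_force: 0.0
```

Run:
```python
from h import *
s=manip.get_state();c=K("wrist");w=imaging.get_image("wrist");np.savez("pics/f.npz",M=c[0],T=c[1])
print(s["clock"],s["position"],s["ee_rot"])
cv2.imwrite("pics/f_w.png",w);cv2.imwrite("pics/f.png",cv2.resize(w[40:340,130:530],(800,600),interpolation=cv2.INTER_CUBIC))
```

```text
8.3 [ 0.56805666 -0.0091765   0.27018626] [-1.59439769e-04  1.09605281e-01  9.93975177e-01  6.96290578e-05]
```

View pics/f.png

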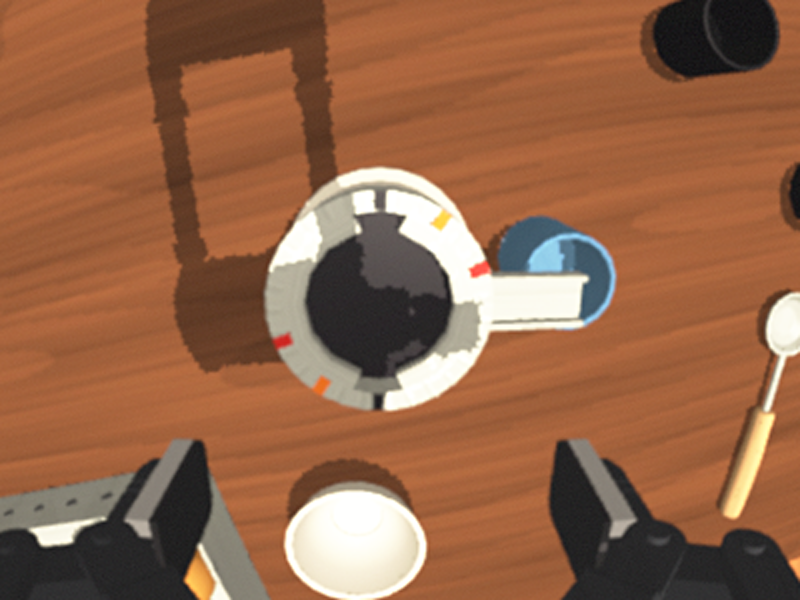

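The wrist view shows the cup under the spout. The black marks are at (380,199) and (378,401), the orange at (441,219) and (322,385), and the red at (480,270) and (284,341).

Run:
```python
from h import *
d=np.load("pics/f.npz");c=(d["M"],d["T"])
f=lambda p:onz("wrist",((p[0]+.5)/2-.5+130,(p[1]+.5)/2-.5+40),.116,c)[:2]
for n,a,b,off in(("blk",(380,199),(378,401),0),("or",(322,385),(441,219),.6),("red",(284,341),(480,270),1.2),("edgeTB",(380,188),(378,410),0),("LR",(265,300),(492,297),0)):
    A,B=f(a),f(b);v=B-A;print(n,((A+B)/2).round(4),np.linalg.norm(v).round(4),(np.degrees(np.arctan2(v[1],v[0]))+np.degrees(off)).round(2))
```

```text
blk [ 0.569  -0.0102] 0.1011 -13.14
or [ 0.5693 -0.0102] 0.1011 167.2
red [ 0.5698 -0.0097] 0.1012 166.82
edgeTB [ 0.569  -0.0102] 0.1113 -13.09
LR [ 0.5659 -0.0098] 0.1095 78.2
```

{"method": "jog_arm", "body": {"deltas": [0,0,-5,-12,-43,0,1,0,0,-10,-24,-87,0,1,0,0,-15,-36,-130,0,1,0,0,-20,-47,-173,0,1,0,0,-25,-59,-217,0,1,0,0,-30,-71,-260,0,1,0,0,-35,-83,-304,0,1,0,0,-38.5,-94,-347,-20,1,0,0,-38.5,-94,-347,-40,1,0,0,-38.5,-94,-347,-40,1,0,0,-38.5,-94,-347,-40,1]}}

```text
clock: 9.45
position: [0.4741, -0.3558, 0.2303]
ee_rot: [-0.0, 0.431, 0.903, 0.0]
contact_force: [-0.0, 0.4, -0.2]
width: 0.085
gripper_force: 0.0
```

Run:
```python
from h import *
s=manip.get_state();c=K("wrist");w=imaging.get_image("wrist");np.savez("pics/g.npz",M=c[0],T=c[1])
print(s["clock"],s["position"],s["ee_rot"])
cv2.imwrite("pics/g_w.png",w);cv2.imwrite("pics/g.png",cv2.resize(w[60:300,160:480],(800,600),interpolation=cv2.INTER_CUBIC))
hsv=cv2.cvtColor(w,cv2.COLOR_BGR2HSV)
m=cv2.inRange(hsv,(0,0,190),(180,50,255))
g=cv2.inRange(hsv,(50,100,40),(90,255,255));C=max(cv2.findContours(g,0,1)[0],key=cv2.contourArea);x,y,W,H=cv2.boundingRect(C);print(x,y,W,H)
z=np.zeros_like(m);z[y:y+H,x:x+W]=m[y:y+H,x:x+W]
C=max(cv2.findContours(z,0,1)[0],key=cv2.contourArea);r=cv2.minAreaRect(C);bx=cv2.boxPoints(r);print(r)
P=np.array([onz("wrist",p,.061,c)[:2] for p in bx]);e=sorted([(np.linalg.norm(P[(i+1)%4]-P[i]),np.degrees(np.arctan2(*(P[(i+1)%4]-P[i])[::-1]))) for i in range(4)]);print(P.mean(0),e)
```

```text
9.45 [ 0.47409299 -0.35580443  0.23028613] [-4.22380416e-04  4.30686470e-01  9.02501425e-01  4.05872968e-04]
280 144 74 74
((316.5, 188.0), (56.0, 5.0), 90.0)
[ 0.47266435 -0.35951684] [(np.float64(0.004905694640589244), np.float64(38.93418100050249)), (np.float64(0.005164845533373981), np.float64(-140.99830145418184)), (np.float64(0.058380292646108535), np.float64(-51.04014892178626)), (np.float64(0.058386837932444306), np.float64(128.70554289897476))]
```

View pics/g.png

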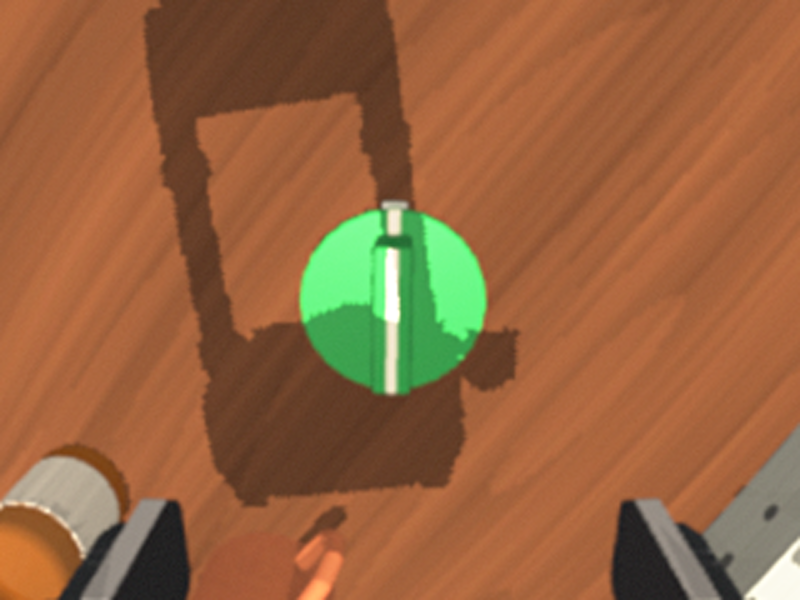

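The crop shows the lid's grip line running vertically from (394,240) to (391,395), with a lug at (394,205). The lid is at (0.4727,-0.3595), angle -51.1°. I'm descending and gripping.

{"method": "jog_arm", "body": {"deltas": [0,0,0,-1.4,-3.5,-40,1,0,0,0,-1.4,-3.5,-85,1,0,0,0,-1.4,-3.5,-130,1,0,0,0,-1.4,-3.5,-160,1,0,0,0,-1.4,-3.5,-180,1,0,0,0,-1.4,-3.5,-188,1,0,0,0,-1.4,-3.5,-188,0,0,0,0,-1.4,-3.5,-188,0,0,0,0,-1.4,-3.5,-188,0,0,0,0,-1.4,-3.5,-188,0,0,0,0,-1.4,-3.5,-188,0,0,0,0,-1.4,-3.5,-188,0,0,0,0,-1.4,-3.5,-188,0,0,0,0,-1.4,-3.5,-188,0], "grip_force": 80}}

```text
clock: 10.9
position: [0.4734, -0.3603, 0.0436]
ee_rot: [0.001, 0.431, 0.903, -0.0]
contact_force: [0.0, -0.5, 6.5]
width: 0.0144
gripper_force: 79.0
```

{"method": "jog_arm", "body": {"deltas": [0,0,0,0,0,30,0,0,0,0,0,0,70,0,0,0,0,0,0,115,0,0,0,0,0,0,158,0,0,0,5,12,43,158,0,0,0,10,24,87,158,0,0,0,15,36,131,158,0,0,0,20,48,175,158,0,0,0,25,60,218,158,0,0,0,30,72,262,158,0,0,0,35,84,306,158,0,0,0,38.1,96.4,349.5,158,0,0,0,38.1,96.4,349.5,140,0,0,0,38.1,96.4,349.5,125,0,0,0,38.1,96.4,349.5,125,0,0,0,38.1,96.4,349.5,125,0]}}

```text
clock: 12.5
position: [0.5688, -0.0103, 0.167]
ee_rot: [-0.001, 0.112, 0.994, 0.0]
contact_force: [0.9, -0.2, -1.6]
width: 0.0146
gripper_force: 78.4
```

Run:
```python
from h import *
s=manip.get_state();c=K("wrist");w=imaging.get_image("wrist");np.savez("pics/i.npz",M=c[0],T=c[1])
print(s["clock"],s["position"],s["ee_rot"],s["width"]);b=imaging.get_image("side")
cv2.imwrite("pics/i_w.png",w);cv2.imwrite("pics/i.png",np.hstack([cv2.resize(w[120:370,195:445],(500,500),interpolation=cv2.INTER_CUBIC),cv2.resize(b[140:250,300:366],(300,500),interpolation=cv2.INTER_CUBIC)]))
```

```text
12.5 [ 0.56877541 -0.01025808  0.16701709] [-6.10315819e-04  1.12370089e-01  9.93666236e-01  4.46505699e-05] 0.014638715258600136
```

View pics/i.png

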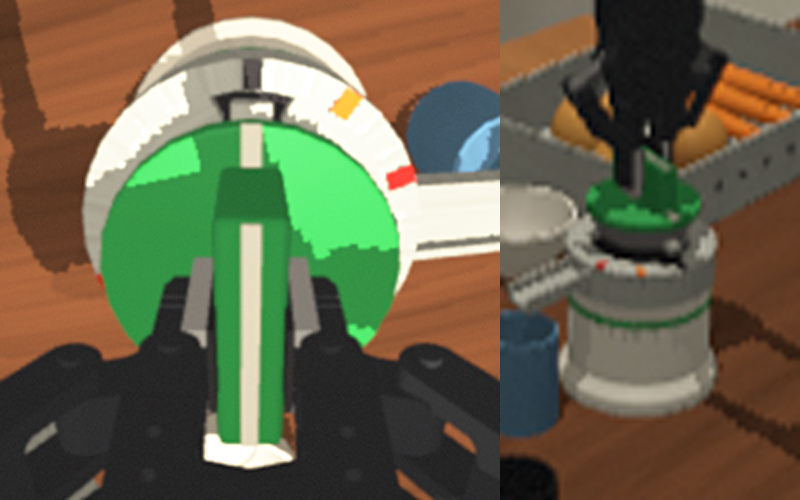

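The left crop shows the lid's line at x=251 and its lug within the gap mark at (252,100). The side view shows the lid hovering level above the collar and the cup upright.

Run:
```python
from h import *
d=np.load("pics/i.npz");c=(d["M"],d["T"])
f=lambda x,y,z:onz("wrist",(x/2+195,y/2+120),z,c)[:2]
u=np.array([np.cos(np.radians(-13)),np.sin(np.radians(-13))])
print("disc",f(251,122,.1494)+.042*u, "mark outer",f(252,60,.116)+.055*u,"line",f(251,225,.1844)+.031*u)
v=f(251,440,.1844)-f(251,225,.1844);print(np.linalg.norm(v),np.degrees(np.arctan2(v[1],v[0])))
```

```text
disc [ 0.56779719 -0.0101605 ] mark outer [ 0.57000925 -0.01029747] line [ 0.56933435 -0.01058151]
0.05761790575048739 -12.820808325456033
```

{"method": "jog_arm", "body": {"deltas": [0,0,0,0.8,0,-4,0,0,0,0,0.8,0,-8,0,0,0,0,0.8,0,-11,0,0,0,0,0.8,0,-14,0,0,0,0,0.8,0,-14,0]}}

```text
clock: 13.1
position: [0.5695, -0.0102, 0.1527]
ee_rot: [-0.001, 0.112, 0.994, 0.0]
contact_force: [0.2, -0.9, -1.7]
width: 0.0146
gripper_force: 78.5
```

{"method": "jog_arm", "body": {"deltas": [0,0,0,0,0,-3,0,0,0,0,0,0,-6,0,0,0,0,0,0,-8,0,0,0,0,0,0,-9,0,0,0,0,0,0,-10,0,0,0,0,0,0,-10,0]}}

```text
clock: 13.7
position: [0.5699, -0.0102, 0.1436]
ee_rot: [0.0, 0.112, 0.994, 0.0]
contact_force: [-1.3, 0.4, 1.4]
width: 0.015
gripper_force: 78.8
```

{"method": "jog_arm", "body": {"deltas": [0,0,0,0,0,-1,0,0,0,0,0,0,-2,0,0,0,0,0,0,-2,0]}}

```text
clock: 14.0
position: [0.5699, -0.0101, 0.1435]
ee_rot: [0.001, 0.112, 0.994, 0.0]
contact_force: [-4.3, 0.3, 10.4]
width: 0.0145
gripper_force: 80.5
```

{"method": "jog_arm", "body": {"deltas": [0,0,-2,0,0,1,0,0,0,-6,0,0,1.5,0,0,0,-10,0,0,1.5,0,0,0,-14,0,0,1.5,0,0,0,-18,0,0,1.5,0,0,0,-22,0,0,1.5,0,0,0,-26,0,0,1.5,0,0,0,-30,0,0,1.5,0,0,0,-33,0,0,1.5,0,0,0,-34.4,0,0,1.5,0,0,0,-34.4,0,0,1.5,0,0,0,-34.4,0,0,1.5,0]}}

```text
clock: 15.2
position: [0.5705, -0.0105, 0.1435]
ee_rot: [0.001, 0.401, 0.916, 0.0]
contact_force: [-1.0, -1.3, 5.4]
width: 0.0148
gripper_force: 79.3
```

Run:
```python
from h import *
s=manip.get_state();c=K("wrist");w=imaging.get_image("wrist");np.savez("pics/j.npz",M=c[0],T=c[1])
print(s["clock"],s["position"],s["ee_rot"],s["moment"],np.degrees(2*np.arctan2(s["ee_rot"][2],s["ee_rot"][1])));b=imaging.get_image("side")
cv2.imwrite("pics/j_w.png",w);cv2.imwrite("pics/j.png",np.hstack([cv2.resize(w[120:370,195:445],(500,500),interpolation=cv2.INTER_CUBIC),cv2.resize(b[140:250,300:366],(300,500),interpolation=cv2.INTER_CUBIC)]))
```

```text
15.2 [ 0.57050319 -0.010508    0.14354278] [8.98848471e-04 4.00738656e-01 9.16191967e-01 3.74530365e-05] [-0.22708478  0.11434531  0.0717683 ] 132.75125261647122
```

View pics/j.png

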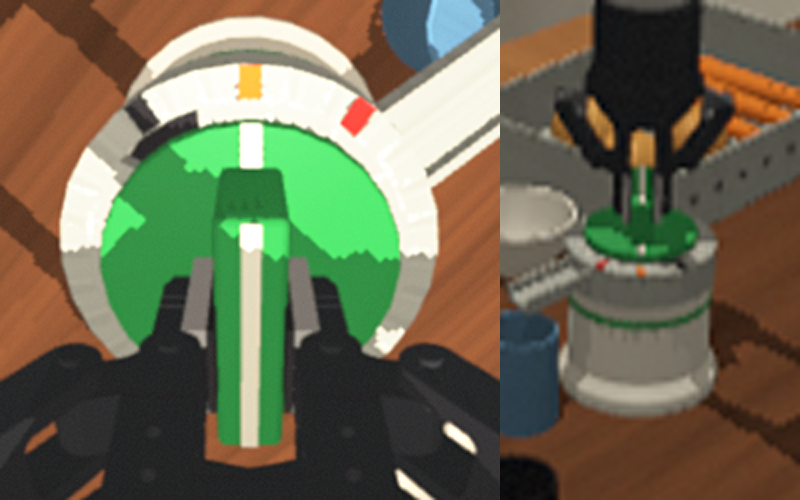

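The white line (251,145) points at the orange mark (250,80). The lid is seated, and the 0.072 N·m moment matches the carrier spring at 0.6 rad. The cup is upright, so I'm handing in.

```bash
python3 -c "
from rig import manip; print(manip.sign_off())"
```

```text
the job is handed in; nothing more can be done
None
```

The job is handed in at about 15 s of the 61 s allowed: the blue cup stands upright under the spout, and the green lid is fully seated and held at the orange half-way marks, not locked.

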